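Free two cased bottles: lift out the neck batten and lay it flat in the lid

TASK

Open up the two-bottle wooden case for unpacking: lift the dovetailed, scalloped batten that locks the bottle necks straight up out of its grooves, without wrenching it sideways. Lay it down flat on the bare counter and let go of it (tipping it over inside the lid would dent the panel), then take it again across its width and set it flat inside the upturned lid, crosswise like the batten already lying there and not on top of it. Leave everything else where it is.

Things in the scene. Friction and masses are not known exactly. Their poses are not given: they have to be found in the camera images.
- neck_batten: the piece to move: plywood board 18 mm thick (its x), 160 mm long (y) plus a 7 mm dovetail tongue at each end (174 in all), 60 mm high (z), about 110 g. Starts upright across the case. Two round notches in the lower edge, 36 mm wide, 37 deep, 40 mm either side of the middle, straddle the bottle necks. Origin: middle of the lower edge; z towards the plain top edge. Lying flat, its x is vertical
- neck_batten_mid (a point): the middle of that batten, 30 mm from its origin along its z. At its middle, between the notches, the board is solid, 44 mm long (y) and 60 mm high. It stands by itself on the counter on its three feet; pushed sideways near the top it falls over flat; either face may be up
- bottle_case: open wooden case, fixed, 348 (x) x 188 (y) x 84 mm high, walls 12 mm. Two wine bottles (fixed) lie in it along x, necks to -x, axes 40 mm either side of the middle and 45 mm above the counter, bodies 74 mm thick, necks 31. Origin: centre of its underside. Upright dovetail grooves, open at the top, in the long walls: at x = -98 mm (holding the batten) and, empty, at x = -57 mm
- batten_seat (a point): point in the case where the seated batten's origin lies, 26 mm above the counter; the batten's top is then 86 mm above the counter, 2 mm above the walls. The grooves leave it about 2 mm of play and free it when it has risen 58 mm. At its middle, 48 mm are free between the bottle necks, and 55 mm between its face and the end wall on the -x side
- case_lid: the case's cap lid, fixed, upside down on the counter as a shallow tray: 368 (x) x 208 (y) mm outside, panel 8 mm thick, rim 8 mm thick, its edge 24 mm above the counter; inside 352 x 192 mm. Origin: centre of its underside, x along its length
- shoulder_batten: a second, loose batten of the same wood and outer size but with wider notches (56 mm), 18 mm thick, lying flat crosswise in the lid (its long axis y along the lid's y), in the lid's +x half. Origin: centre of its underside as it lies
- jam_jar: bystander: jar with black lid, 64 mm wide, 90 mm high, on the left, in front of the big bottle crate; origin under its centre
- corkscrew: bystander: corkscrew with wooden bar, 100 x 112 x 21 mm, lying on the right; origin under its centre
- keys: bystander: bunch of keys, 84 x 118 x 8 mm, lying on the left; origin under its centre
- apple: bystander: green apple, 80 mm wide, 73 mm high, on the left; origin under its centre
- small_jar: bystander: jar with pale lid, 53 mm wide, 66 mm high, on the left at the counter's front edge; the counter between it, the jam jar and the apple is bare (x 0.41 to 0.61, y 0.29 to 0.44); origin under its centre

How it is judged:
On the way, in this order (a step that is already met when the one before it is completed fails the run):
1. the batten has risen 30 mm in its grooves, still upright and level (z of neck_batten in the frame of bottle_case above 0.056 m and x of neck_batten in the frame of bottle_case between -0.108 and -0.088 m and y of neck_batten in the frame of bottle_case between -0.01 and 0.01 m and angle between neck_batten's own z axis and vertical below 0.15 rad).
2. it lies flat on the bare counter, let go and still (angle between the x axis of neck_batten and the z axis of case_lid, either way round below 0.1 rad and height (world z) of neck_batten_mid below 0.0135 m and contact force between neck_batten and the fingers below 0.2 N and linear speed of neck_batten below 0.02 m/s), for 0.2 s.
3. it is lifted off the counter again, held flat (angle between the x axis of neck_batten and the z axis of case_lid, either way round below 0.1 rad and height (world z) of neck_batten_mid above 0.03 m and contact force between neck_batten and the fingers above 1 N), for 0.1 s.
At the end, for the whole second after the job is handed in: the neck batten lies flat (within 6 degrees) on the panel inside the lid's rim, crosswise (within 11 degrees of the lid's y), released and at rest, not on the other batten, which is still flat within 30 mm of where it lay (angle between the x axis of neck_batten and the z axis of case_lid, either way round below 0.1 rad and angle between the y axis of neck_batten and the y axis of case_lid, either way round below 0.2 rad and z of neck_batten_mid in the frame of case_lid between 0.013 and 0.021 m and x of neck_batten_mid in the frame of case_lid between -0.16 and 0.16 m and y of neck_batten_mid in the frame of case_lid between -0.02 and 0.02 m and distance of shoulder_batten from where it was at the start of the episode below 0.03 m and angle between shoulder_batten's own z axis and vertical below 0.1 rad and contact force between neck_batten and the fingers below 0.2 N and linear speed of neck_batten below 0.02 m/s); the robot touches nothing.
It fails at once if the neck batten is wrenched: it is pressed against the case with more than 60 N (contact force between neck_batten and bottle_case above 60 N).
It fails at once if the batten tips or is slammed in the lid: it hits the lid with more than 60 N, or touches it while more than 20 degrees off flat (contact force between neck_batten and case_lid above 60 N or (contact force between neck_batten and case_lid above 0.2 N and angle between the x axis of neck_batten and the z axis of case_lid, either way round above 0.35 rad)).
It fails at once if a bystander is moved by more than 30 mm (distance of any of jam_jar, corkscrew, keys, apple, small_jar from where it was at the start of the episode above 0.03 m).
It also fails if it takes over 67 s, if anything falls off the work surface, if the arm or the gripper's body presses on something with over 40 N, if the wrist force passes 120 N, or if a joint passes its speed limit or range.

ROBOT

A 6-joint arm with a two-finger parallel gripper is mounted at the origin on a cart in front of the work surface, level with it; the furniture and walls round the work are solid. World frame = base frame: x ahead of the robot, y to its left, z up, the work surface at z = 0. Lengths are in m, angles in rad, forces in N, time in s.
With the tool pointing down it reaches from about 0.35 to 0.975 m from the base axis. Payload 4.9 kg.
Tool frame: the origin (TCP) lies midway between the tips of the shut fingers; the grasp point (between the pads) lies 19 mm behind it (ctrl.tcp_to_grasp is the distance from the TCP to the grasp point, in m); z points along the fingers, y is the line along which they close (so a half turn about z gives the same grasp; the last joint's range is limited). The gripper opens to 85 mm and grips with 20 to 120 N. Pads are 22 mm wide; open, the fingers measure 114 mm over their backs; the gripper's body (76 mm by 85 mm) begins 54 mm behind the grasp point. The pads swing forward as they close: fully open they stand 13 mm farther back than shut.
Start: joints at [-1.421, 0.053, 1.613, -0, 1.476, -0.119], TCP at [0.166, -0.603, 0.231] pointing down, gripper open.
Joint ranges: [-3.01, 3.01], [-1.01, 2.22], [0.06, 2.58], [-1.02, 4.17], [0.09, 2.62], [-3.14, 3.14]. Speed limits (rad/s): [2.57, 2.57, 3.14, 3.14, 3.14, 3.14].

INTERFACE

Orientations are given as a rotation vector (axis times angle).
In Python, from station import ctrl gives the robot as it stands.
- The arm moves only by the tool shift_gripper, called after "Call:" as name(argument=value, ...) on one line, values as JSON. Schema: {"type":"object","properties":{"deltas":{"type":"array","items":{"type":"array","items":{"type":"number"},"minItems":7,"maxItems":7},"minItems":1,"maxItems":20},"grip_force":{"type":"number"},"only":{"type":"string"},"quiet":{"type":"boolean"},"lines":{"type":"string"}},"required":["deltas"],"additionalProperties":false}. deltas is a list of rows, 1 to 20 of them, each of 7 numbers: the finger opening in m, then dx, dy, dz in parts of the range, where 1.0 means 80 cm, then a rotation vector rx, ry, rz in normalised numbers (1 is 4 rad); each row is the pose to reach, as a shift and turn from the pose commanded when the call began, along the tool's axes at that moment; what a row does not reach only later rows make up. A row lasts 1/12 s, in which the tool goes at most 0.0417 m and 0.125 rad, less where a joint would pass 70% of its speed; a pose out of reach is approached as far as the arm can. The fingers move at their own pace and stop on an object; grip_force is the grip in N (left out, the last holds). Time passes only in rows, so rows that do not move let the fingers close. The tool returns the time, the measured TCP pose, the force, the opening and the grip force at its end. only (a regular expression) keeps the lines of the reply that match it, lines (a string "A,B") keeps lines A to B, and quiet returns only ok. A shift or turn number past 1, either way, is cut back to 1. Input that does not fit is refused with a message, and nothing moves.
- ctrl.get_obs(): the state, without advancing time (a new reading comes with each control period).
- ctrl.get_image(name): name is "side" or "top"; returns the picture (400x640x3 uint8, red, green, blue); there is no depth.
- ctrl.camera_params(name): a dict with "fx", "fy", "cx", "cy" (pixels), "T" (4x4, takes a point from camera to world coordinates). Camera axes: x right, y down, z forward; pixel columns grow to the right and rows downward; lengths in m; the calibration is good to about 2 mm. A picture is of the moment at which its call begins. camera_params takes no time and is no camera call.
- ctrl.finish_job(): hands the job in; it is judged then, once.
The state is a dict: "t": time; "q": joint angles; "dq": joint speeds; "effort": joint torques, N m; "tool_pos": TCP position; "tool_rot": TCP orientation; "contact_force": force on the tool from outside, world axes, zero at the start; "wrist_torque": the same for the moment, N m; "opening": finger opening in m; "grip_force": force on a finger pad.
Only numpy, scipy, OpenCV 4.12 (cv2) and the standard library are available. Lean on these libraries where they do the work, as an engineer would, in place of code of your own. Each camera call takes 0.05 s, during which the arm holds its last target. There are 200 camera calls.

## Working session

There is one attempt and no reset: what is moved stays moved. The work goes in short steps, Python scripts to look and compute and a tool call to move; the robot and the scene stay as the last step left them, time stands still between calls to the robot, and variables do not carry over. Pictures are saved under pics/ and viewed, at most 10 in all, crops included, and the job is handed in when it is done.

```bash
ls; mkdir -p pics
```

Run:
```python
from station import ctrl
import cv2,numpy as np
for n in("side","top"):
    im=ctrl.get_image(n); cv2.imwrite(f"pics/{n}0.png",im[:,:,::-1]); p=ctrl.camera_params(n); print(n,p["fx"],p["fy"],p["cx"],p["cy"]); print(np.round(p["T"],4))
o=ctrl.get_obs(); print(o["t"],o["tool_pos"],o["tool_rot"],o["opening"])
```

```text
pics
station.py
side 481.37075609856265 481.37075609856265 325.07816010165135 201.38655699050835
[[-0.977  -0.058   0.2052  0.1857]
 [-0.2117  0.3775 -0.9015  1.6166]
 [-0.0251 -0.9242 -0.3811  0.7465]
 [ 0.      0.      0.      1.    ]]
top 385.11886085695994 385.11886085695994 324.67002978990877 204.74598333337585
[[-0.0543 -0.978   0.2012  0.2769]
 [-0.9985  0.0541 -0.0065  0.0146]
 [-0.0045 -0.2013 -0.9795  1.3785]
 [ 0.      0.      0.      1.    ]]
0.1 [ 0.165908   -0.60199331  0.23018608] [-3.11142984e+00 -4.20715776e-01  4.41526123e-05] 0.08554220525240108
```

View pics/top0.png

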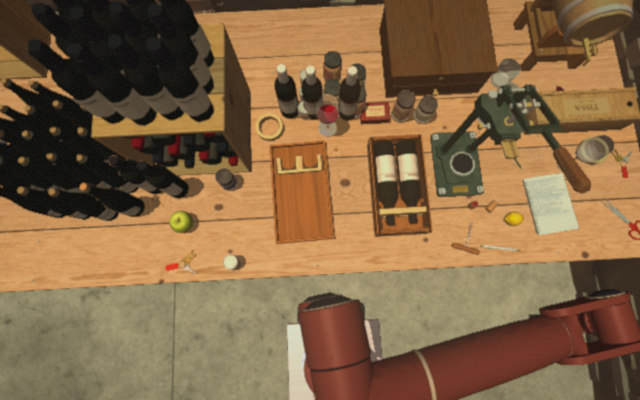

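View pics/side0.png

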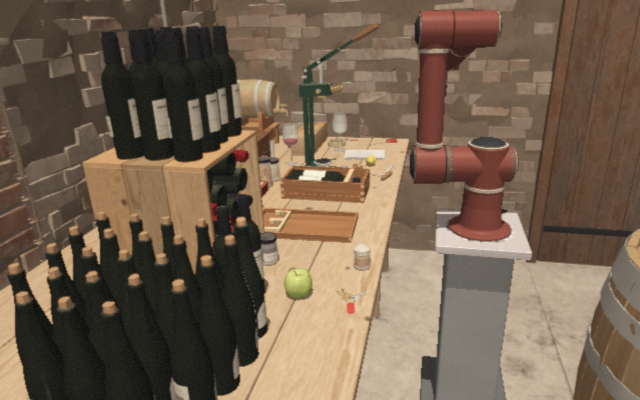

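The top view shows the case at about (400,185) px, with the pale batten across it at (402,211). The lid is at (302,192), with the other batten at (300,163). The bare counter is around (205,240), between the apple and the small jar. Next I'll crop and enlarge.

Create h.py:
```python
from station import ctrl
import numpy as np
from scipy.spatial.transform import Rotation as R
def ray(n,u,v,z):
    p=ctrl.camera_params(n);T=np.array(p["T"])
    d=T[:3,:3]@[(u-p["cx"])/p["fx"],(v-p["cy"])/p["fy"],1];o=T[:3,3]
    return o+d*(z-o[2])/d[2]
def proj(n,P):
    p=ctrl.camera_params(n);T=np.array(p["T"]);c=T[:3,:3].T@(np.array(P)-T[:3,3])
    return c[0]/c[2]*p["fx"]+p["cx"],c[1]/c[2]*p["fy"]+p["cy"]
```

Run:
```python
import cv2
im=cv2.imread("pics/top0.png")
cv2.imwrite("pics/c1.png",cv2.resize(im[125:250,260:440],None,fx=4.4,fy=4.4,interpolation=cv2.INTER_CUBIC))
```

```text
(no output)
```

View pics/c1.png

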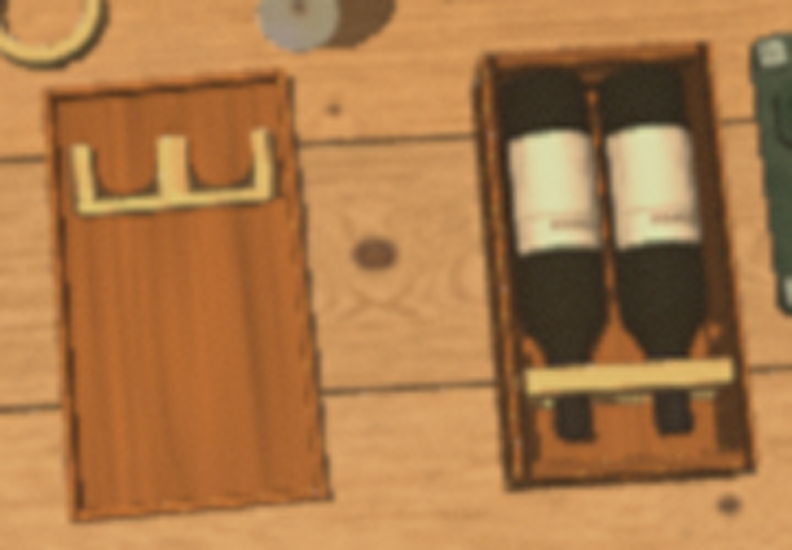

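The crop shows the batten's top face from (526,372) to (734,360) upper edge and (528,395) to (735,384) lower edge. Lid rim corners are at (47,92), (288,75), (330,497) and (73,520), and the free part of the panel lies below the other batten.

Run:
```python
import cv2
from h import *
im=cv2.imread("pics/top0.png")
s=4.4
f=lambda c,z:ray("top",260+(c[0]+.5)/s-.5,125+(c[1]+.5)/s-.5,z)
# batten top mask
b=cv2.resize(im[125:250,260:440],None,fx=s,fy=s,interpolation=cv2.INTER_CUBIC)
h=cv2.cvtColor(b,cv2.COLOR_BGR2HSV)
m=cv2.inRange(h,(15,60,165),(32,190,255));m[:,:515]=0;m[:345]=0;m[405:]=0;m[:,742:]=0
n,l,st,ce=cv2.connectedComponentsWithStats(m);i=1+st[1:,4].argmax();print(st[i],ce[i])
r=cv2.minAreaRect(np.argwhere(l==i)[:,::-1].astype(np.float32));P=np.array([f(c,.086) for c in cv2.boxPoints(r)])
print("batten",P.round(4),P.mean(0),f(ce[i],.086))
e=[P[k]-P[(k+1)%4] for k in range(2)];print([np.linalg.norm(x) for x in e],[np.degrees(np.arctan2(x[1],x[0])) for x in e])
for nm,z,C in(("lid",.024,[(47,92),(288,75),(330,497),(73,520)]),("case",.084,[(484,56),(706,44),(754,470),(512,487)])):
    Q=np.array([f(c,z) for c in C]);print(nm,Q.round(4).tolist(),Q.mean(0))
    for a,bb in((3,0),(2,1),(1,0),(2,3)):
        d=Q[bb]-Q[a];print(np.linalg.norm(d),np.degrees(np.arctan2(d[1],d[0])))
# apple, jars etc on counter
for nm,u,v,z in(("shoulder",300,163,.018),("apple",181,222,.036),("small",231,262,.066),("jam",227,178,.09),("keys",182,266,0)):print(nm,ray("top",u,v,z))
o=ctrl.get_obs();print(R.from_rotvec(o["tool_rot"]).as_matrix().round(4))
```

```text
[ 527  358  205   36 4784] [628.32901338 374.97826087]
batten [[ 0.5206 -0.1792  0.086 ]
 [ 0.5212 -0.3386  0.086 ]
 [ 0.5003 -0.3376  0.086 ]
 [ 0.4997 -0.1786  0.086 ]] [ 0.51047856 -0.25849392  0.086     ] [ 0.5100128  -0.25798943  0.086     ]
[np.float64(0.15945528885047894), np.float64(0.020948391963581996)] [np.float64(90.21764449948759), np.float64(-2.877311990278166)]
lid [[0.7903, 0.1949, 0.024], [0.794, -0.0088, 0.024], [0.4351, -0.023, 0.024], [0.428, 0.1835, 0.024]] [0.61184771 0.08663454 0.024     ]
0.36246568149129293 1.806141183449101
0.3591404136516556 2.2548389277474152
0.2037620027581323 91.04854538997641
0.20655767931503627 91.98425180457718
case [[0.7784, -0.1669, 0.084], [0.7786, -0.347, 0.084], [0.431, -0.3476, 0.084], [0.4281, -0.1611, 0.084]] [ 0.60404601 -0.25566214  0.084     ]
0.3503104448983666 -0.9476387673358092
0.3475612847992962 0.10845239369318609
0.1800700569812839 90.05682080708846
0.18654375613357296 90.88474692505821
shoulder [0.7184108  0.08794275 0.018     ]
apple [0.51857966 0.5158204  0.036     ]
small [0.36673726 0.33275339 0.066     ]
jam [0.65488098 0.33925133 0.09      ]
keys [0.36668406 0.52243777 0.        ]
[[ 9.641e-01  2.656e-01 -3.000e-04]
 [ 2.656e-01 -9.641e-01  1.800e-03]
 [ 2.000e-04 -1.800e-03 -1.000e+00]]
```

Run:
```python
from h import *
for z in(.3,.4,.5):print(ray("top",587,187,z),ray("side",376,28,z))
o=ctrl.get_obs();r=R.from_rotvec(o["tool_rot"]);G=np.array([[0,1,0],[1,0,0],[0,0,-1.]]).T
print(r.inv().apply(np.array([.509,-.258,.17])-o["tool_pos"]),(r.inv()*R.from_matrix(G)).as_rotvec())
```

```text
[ 0.50876739 -0.74896382  0.3       ] [ 1.26197072 -7.67872323  0.3       ]
[ 0.48726526 -0.67816271  0.4       ] [ 1.02093122 -5.59698388  0.4       ]
[ 0.46576314 -0.6073616   0.5       ] [ 0.77989172 -3.51524452  0.5       ]
[ 0.42211482 -0.24041221  0.06072008] [-0.00142506 -0.00138233 -1.30199379]
```

The manual's scale: shifts go in shares of 80 cm and turns go in shares of 4 rad. Converting my numbers, 0.422 m / 0.8 = 0.5275, -0.24 m / 0.8 = -0.3, -1.302 rad / 4 = -0.3255.

Call:
shift_gripper(deltas=[[0.045,0.5275,-0.3,0.075,0,0,-0.3255],[0.045,0.5275,-0.3,0.075,0,0,-0.3255],[0.045,0.5275,-0.3,0.075,0,0,-0.3255],[0.045,0.5275,-0.3,0.075,0,0,-0.3255],[0.045,0.5275,-0.3,0.075,0,0,-0.3255],[0.045,0.5275,-0.3,0.075,0,0,-0.3255],[0.045,0.5275,-0.3,0.075,0,0,-0.3255],[0.045,0.5275,-0.3,0.075,0,0,-0.3255],[0.045,0.5275,-0.3,0.075,0,0,-0.3255],[0.045,0.5275,-0.3,0.075,0,0,-0.3255],[0.045,0.5275,-0.3,0.075,0,0,-0.3255],[0.045,0.5275,-0.3,0.075,0,0,-0.3255],[0.045,0.5275,-0.3,0.075,0,0,-0.3255],[0.045,0.5275,-0.3,0.075,0,0,-0.3255],[0.045,0.5275,-0.3,0.075,0,0,-0.3255],[0.045,0.5275,-0.3,0.075,0,0,-0.3255]], grip_force=30)

```text
t: 1.43
tool_pos: [0.5085, -0.2599, 0.1713]
tool_rot: [-2.223, -2.22, 0.001]
contact_force: [0.3, 0.2, -0.2]
opening: 0.0449
grip_force: 0.0
```

Run:
```python
import cv2
from h import *
o=ctrl.get_obs();print(o["t"],o["tool_pos"],R.from_rotvec(o["tool_rot"]).as_matrix().round(3),o["opening"])
im=ctrl.get_image("side")[:,:,::-1];a=cv2.resize(im[100:215,265:385],None,fx=4.8,fy=4.8,interpolation=cv2.INTER_CUBIC);cv2.imwrite("pics/s1.png",a)
for p in((.509,-.169,.086),(.509,-.347,.086)):print(proj("side",p))
```

```text
1.4333 [ 0.50846743 -0.25986396  0.17125818] [[ 0.001  1.    -0.   ]
 [ 1.    -0.001 -0.   ]
 [-0.    -0.    -1.   ]] 0.04491633428907067
(np.float64(344.7507894629159), np.float64(180.80327464679556))
(np.float64(351.92704411197286), np.float64(166.8937402311907))
```

View pics/s1.png

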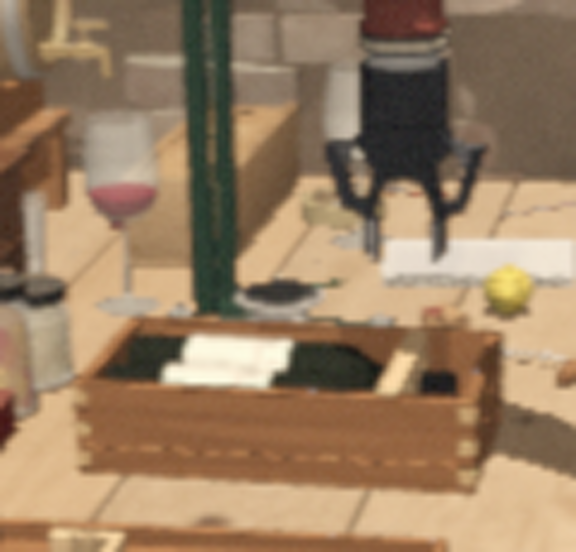

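The gripper is above the batten: pads at crop (375–437,250), batten top running from (387,388) to (415,335). That matches the top-view estimate within about 2 mm, so I'll descend and grip.

In the tool's units: 0.117 m / 0.8 = 0.1463, 0.002 m / 0.8 = 0.0025.

Call:
shift_gripper(deltas=[[0.045,0.0025,-0.0013,0.0375,0,0,0],[0.045,0.0025,-0.0013,0.075,0,0,0],[0.045,0.0025,-0.0013,0.1,0,0,0],[0.045,0.0025,-0.0013,0.1188,0,0,0],[0.045,0.0025,-0.0013,0.135,0,0,0],[0.045,0.0025,-0.0013,0.1463,0,0,0],[0.045,0.0025,-0.0013,0.1463,0,0,0],[0.03,0.0025,-0.0013,0.1463,0,0,0],[0.025,0.0025,-0.0013,0.1463,0,0,0],[0.02,0.0025,-0.0013,0.1463,0,0,0],[0.02,0.0025,-0.0013,0.1463,0,0,0]], grip_force=30)

```text
t: 2.4
tool_pos: [0.5092, -0.2578, 0.0558]
tool_rot: [2.219, 2.219, 0.001]
contact_force: [0.4, -0.5, -0.1]
opening: 0.0201
grip_force: 0.5
```

Call:
shift_gripper(deltas=[[0.015,0,0,0,0,0,0],[0.01,0,0,0,0,0,0],[0,0,0,0,0,0,0],[0,0,0,0,0,0,0],[0,0,0,0,0,0,0]], grip_force=30)

```text
t: 2.82
tool_pos: [0.5097, -0.2578, 0.0558]
tool_rot: [2.219, 2.219, 0.002]
contact_force: [5.5, -0.3, 4.4]
opening: 0.0174
grip_force: 34.1
```

In the tool's units: -0.046 m / 0.8 = -0.0575, -0.03 m / 0.8 = -0.0375.

Call:
shift_gripper(deltas=[[0,0,0.0013,-0.0038,0,0,0],[0,0,0.0025,-0.01,0,0,0],[0,0,0.0025,-0.0188,0,0,0],[0,0,0.0025,-0.0275,0,0,0],[0,0,0.0025,-0.0375,0,0,0],[0,0,0.0025,-0.0475,0,0,0],[0,0,0.0025,-0.0575,0,0,0]], grip_force=30)

```text
t: 3.4
tool_pos: [0.5095, -0.2567, 0.0991]
tool_rot: [-2.22, -2.221, 0.001]
contact_force: [5.0, -2.2, -4.1]
opening: 0.0175
grip_force: 33.2
```

In the tool's units: -0.08 m / 0.8 = -0.1, -0.06 m / 0.8 = -0.075.

Call:
shift_gripper(deltas=[[0,0,0,-0.0125,0,0,0],[0,0,0,-0.025,0,0,0],[0,0,0,-0.0438,0,0,0],[0,0,0,-0.075,0,0,0],[0,0,0,-0.1,0,0,0],[0,0,0,-0.1,0,0,0],[0,0,0,-0.1,0,0,0]], grip_force=40)

```text
t: 3.98
tool_pos: [0.5097, -0.2571, 0.1804]
tool_rot: [-2.222, -2.221, 0.001]
contact_force: [-0.1, 0.8, -1.8]
opening: 0.017
grip_force: 41.4
```

Run:
```python
import cv2
from h import *
o=ctrl.get_obs();r=R.from_rotvec(o["tool_rot"]);print(o["tool_pos"],o["contact_force"],r.inv().apply(np.array([.48,.335,.15])-o["tool_pos"]))
im=ctrl.get_image("side")[:,:,::-1];cv2.imwrite("pics/s2.png",cv2.resize(im[90:200,280:410],None,fx=4.5,fy=4.5,interpolation=cv2.INTER_CUBIC))
```

```text
[ 0.50969547 -0.25710459  0.18038421] [-0.1488285   0.81121858 -1.82482502] [ 0.5921034  -0.02982695  0.03027845]
```

View pics/s2.png

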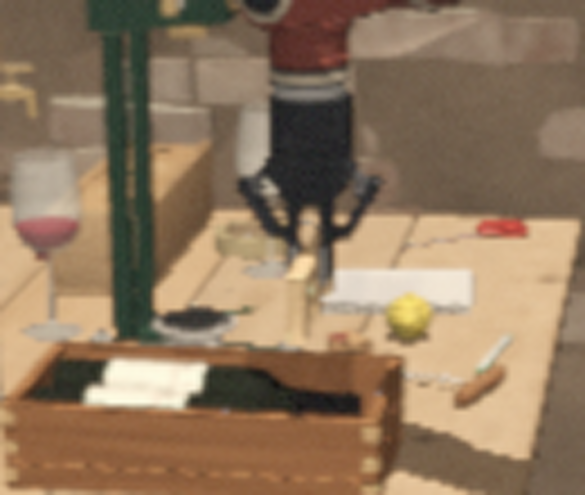

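The batten is out, hanging upright in the gripper at crop (300,295), clear of the case. I'll carry it to the bare counter.

In the tool's units: 0.592 m / 0.8 = 0.74, -0.03 m / 0.8 = -0.0375.

Call:
shift_gripper(deltas=[[0,0.74,-0.0375,0,0,0,0],[0,0.74,-0.0375,0,0,0,0],[0,0.74,-0.0375,0,0,0,0],[0,0.74,-0.0375,0,0,0,0],[0,0.74,-0.0375,0,0,0,0],[0,0.74,-0.0375,0,0,0,0],[0,0.74,-0.0375,0,0,0,0],[0,0.74,-0.0375,0,0,0,0],[0,0.74,-0.0375,0.0375,0,0,0],[0,0.74,-0.0375,0.0375,0,0,0],[0,0.74,-0.0375,0.0375,0,0,0],[0,0.74,-0.0375,0.0375,0,0,0],[0,0.74,-0.0375,0.0375,0,0,0],[0,0.74,-0.0375,0.0375,0,0,0],[0,0.74,-0.0375,0.0375,0,0,0],[0,0.74,-0.0375,0.0625,0,0,0],[0,0.74,-0.0375,0.1,0,0,0],[0,0.74,-0.0375,0.1375,0,0,0],[0,0.74,-0.0375,0.1563,0,0,0],[0,0.74,-0.0375,0.175,0,0,0]])

```text
t: 5.7
tool_pos: [0.4769, 0.3329, 0.0353]
tool_rot: [-2.22, -2.22, 0.013]
contact_force: [0.1, -1.0, -0.5]
opening: 0.0172
grip_force: 41.4
```

In the tool's units: 0.004 m / 0.8 = 0.005, 0.002 m / 0.8 = 0.0025.

Call:
shift_gripper(deltas=[[0,0,0,0,0,0,0],[0,0,0,0,0,0,0],[0,0,0,0.0025,0,0,0],[0,0,0,0.005,0,0,0],[0,0,0,0.005,0,0,0]])

```text
t: 6.12
tool_pos: [0.4806, 0.335, 0.037]
tool_rot: [2.221, 2.221, 0.002]
contact_force: [-0.1, 0.5, -0.4]
opening: 0.0173
grip_force: 41.4
```

In the tool's units: 0.0055 m / 0.8 = 0.0069, 0.004 m / 0.8 = 0.005.

Call:
shift_gripper(deltas=[[0,0,0,0.0025,0,0,0],[0,0,0,0.005,0,0,0],[0,0,0,0.0069,0,0,0],[0,0,0,0.0069,0,0,0]])

```text
t: 6.45
tool_pos: [0.4799, 0.3348, 0.0305]
tool_rot: [-2.221, -2.221, 0.001]
contact_force: [-0.0, -0.9, -1.6]
opening: 0.0172
grip_force: 41.4
```

In the tool's units: 0.002 m / 0.8 = 0.0025, 0.001 m / 0.8 = 0.0013.

Call:
shift_gripper(deltas=[[0,0,0,0.0013,0,0,0],[0,0,0,0.0025,0,0,0],[0,0,0,0.0025,0,0,0]])

```text
t: 6.7
tool_pos: [0.4803, 0.335, 0.0299]
tool_rot: [2.221, 2.222, -0.001]
contact_force: [-2.2, -1.0, 5.0]
opening: 0.0173
grip_force: 42.1
```

In the tool's units: -0.08 m / 0.8 = -0.1, -0.05 m / 0.8 = -0.0625.

Call:
shift_gripper(deltas=[[0.03,0,0,0,0,0,0],[0.045,0,0,0,0,0,0],[0.05,0,0,0,0,0,0],[0.05,0,0,-0.0125,0,0,0],[0.05,0,0,-0.0375,0,0,0],[0.05,0,0,-0.075,0,0,0],[0.05,0,0,-0.1,0,0,0],[0.02,0,-0.0375,-0.1,0,0,0],[0,0,-0.0563,-0.1,0,0,0],[0,0,-0.0563,-0.1,0,0,0],[0,0,-0.0563,-0.0625,0,0,0],[0,0,-0.0563,-0.0375,0,0,0],[0,0,-0.0563,-0.0225,0,0,0],[0,0,-0.0563,-0.0225,0,0,0]], grip_force=30)

```text
t: 7.87
tool_pos: [0.4334, 0.3336, 0.0436]
tool_rot: [-2.221, -2.22, 0.009]
contact_force: [-0.2, 0.3, -0.4]
opening: -0.0003
grip_force: 0.0
```

Run:
```python
import cv2
from h import *
im=ctrl.get_image("side")[:,:,::-1];cv2.imwrite("pics/s3.png",cv2.resize(im[150:310,250:400],None,fx=3.7,fy=3.7,interpolation=cv2.INTER_CUBIC))
```

```text
(no output)
```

View pics/s3.png

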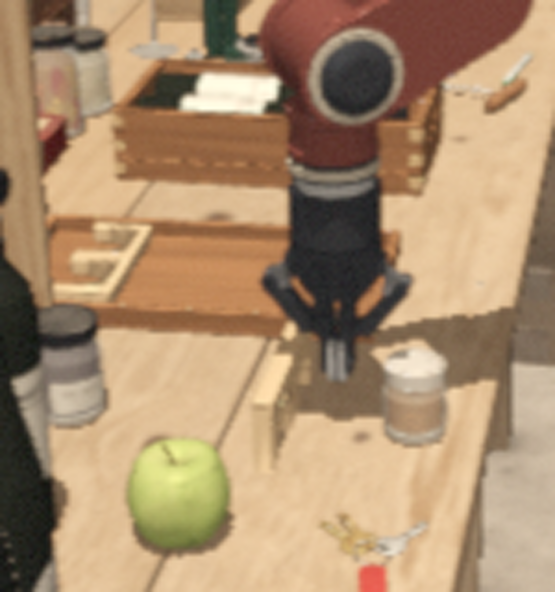

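The batten stands upright on its feet, crop (270,400), with the shut fingers on its robot side at (335,355). Nothing is in the way behind it, so I'll push it over.

In the tool's units: -0.16 m / 0.8 = -0.2, -0.11 m / 0.8 = -0.1375.

Call:
shift_gripper(deltas=[[0,0,0.0188,0,0,0,0],[0,0,0.0275,0,0,0,0],[0,0,0.0338,0,0,0,0],[0,0,0.04,0,0,0,0],[0,0,0.0463,0,0,0,0],[0,0,0.0525,0,0,0,0],[0,0,0.0588,0,0,0,0],[0,0,0.0638,0,0,0,0],[0,0,0.0688,0,0,0,0],[0,0,0.0688,0,0,0,0],[0,0,0.0688,-0.05,0,0,0],[0,0,0.0375,-0.1,0,0,0],[0.085,-0.1,-0.0375,-0.1375,0,0,0],[0.085,-0.2,-0.0375,-0.1375,0,0,0],[0.085,-0.2,-0.0375,-0.1375,0,0,0],[0.085,-0.2,-0.0375,-0.1375,0,0,0]])

```text
t: 9.25
tool_pos: [0.4072, 0.1846, 0.1555]
tool_rot: [2.219, 2.223, 0.001]
contact_force: [0.5, -0.4, 0.4]
opening: 0.0479
grip_force: 0.0
```

Run:
```python
import cv2
from h import *
for n in("top","side"):
  im=ctrl.get_image(n)[:,:,::-1];cv2.imwrite(f"pics/{n}4.png",im)
a=cv2.imread("pics/top4.png")[170:280,170:300];b=cv2.imread("pics/side4.png")[200:310,230:390]
cv2.imwrite("pics/c4.png",np.vstack([cv2.resize(a,None,fx=2.7,fy=2.7,interpolation=cv2.INTER_CUBIC)[:,:351],cv2.resize(b,(351,240))]))
cv2.imwrite("pics/c4.png",cv2.resize(a,None,fx=5,fy=5,interpolation=cv2.INTER_CUBIC))
```

```text
(no output)
```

View pics/c4.png

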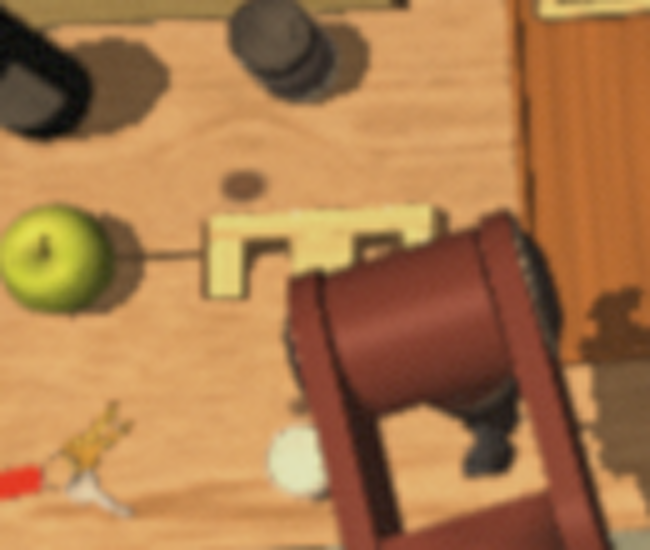

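The batten lies flat on the counter. Its plain edge runs from (208,218) to (438,206) in the crop, its left foot ends at (206–242,298), and the solid middle is at (292–352,240).

Run:
```python
from h import *
f=lambda c:ray("top",170+(c[0]+.5)/5-.5,170+(c[1]+.5)/5-.5,.018)
a,b,c,d=map(f,[(208,218),(438,206),(206,298),(242,298)]);l,r=f((292,245)),f((352,240))
print(a,b,c,d,l,r,"ang",np.degrees(np.arctan2(*(a-b)[1::-1])),np.linalg.norm(a-b))
y=(a-b)/np.linalg.norm(a-b);n=np.array([y[1],-y[0],0]);w=(a-c)@n;print("width",w)
m=(a+b)/2-.03*n;m2=(l+r)/2;print("mid",m,"mid from tongue y",m2)
o=ctrl.get_obs();R0=R.from_rotvec(o["tool_rot"]);print(R0.inv().apply(m-o["tool_pos"]),R0.as_matrix().round(3))
```

```text
[0.54792228 0.41460861 0.018     ] [0.54757263 0.24917944 0.018     ] [0.48992885 0.41574633 0.018     ] [0.48851628 0.39008538 0.018     ] [0.524891   0.35430618 0.018     ] [0.52615619 0.31128097 0.018     ] ang 89.87890231617057 0.1654295446597352
width 0.05799570299139423
mid [0.51774752 0.33195743 0.018     ] mid from tongue y [0.52552359 0.33279358 0.018     ]
[0.15032504 0.10943477 0.13794546] [[ 0.004  1.     0.002]
 [ 1.    -0.004 -0.001]
 [-0.001  0.002 -1.   ]]
```

In the tool's units: 0.148 m / 0.8 = 0.185, 0.111 m / 0.8 = 0.1388.

Call:
shift_gripper(deltas=[[0.085,0.185,0.1388,0.025,0,0,0],[0.085,0.185,0.1388,0.025,0,0,0],[0.085,0.185,0.1388,0.025,0,0,0],[0.085,0.185,0.1388,0.025,0,0,0],[0.085,0.185,0.1388,0.025,0,0,0],[0.085,0.185,0.1388,0.025,0,0,0],[0.085,0.185,0.1388,0.025,0,0,0],[0.085,0.185,0.1388,0.075,0,0,0],[0.085,0.185,0.1388,0.1188,0,0,0],[0.085,0.185,0.1388,0.15,0,0,0],[0.085,0.185,0.1388,0.1725,0,0,0],[0.085,0.185,0.1388,0.185,0,0,0],[0.085,0.185,0.1388,0.185,0,0,0],[0.085,0.185,0.1388,0.185,0,0,0]], grip_force=30)

```text
t: 10.52
tool_pos: [0.5192, 0.3333, 0.0075]
tool_rot: [2.222, 2.221, 0.0]
contact_force: [-0.3, 0.7, 0.3]
opening: 0.085
grip_force: 0.0
```

In the tool's units: 0.007 m / 0.8 = 0.0088, 0.006 m / 0.8 = 0.0075.

Call:
shift_gripper(deltas=[[0.075,0,0,0.0038,0,0,0],[0.068,0,0,0.0075,0,0,0],[0.064,0,0,0.0088,0,0,0],[0.06,0,0,0.0088,0,0,0],[0.055,0,0,0.0088,0,0,0],[0.05,0,0,0.0088,0,0,0],[0.05,0,0,0.0088,0,0,0]], grip_force=30)

```text
t: 11.1
tool_pos: [0.52, 0.3339, 0.001]
tool_rot: [2.221, 2.221, 0.002]
contact_force: [0.3, -1.5, 4.6]
opening: 0.0593
grip_force: 34.6
```

In the tool's units: -0.248 m / 0.8 = -0.31, 0.035 m / 0.8 = 0.0438, -0.032 rad / 4 = -0.008.

Call:
shift_gripper(deltas=[[0,0,0,-0.0125,0,0,0],[0,0,0,-0.0375,0,0,0],[0,0,0,-0.075,0,0,0],[0,0,0,-0.1,0,0,0],[0,0,0,-0.1,0,0,0],[0,-0.0375,0.0125,-0.1,0,0,0],[0,-0.31,0.0438,-0.1,0,0,-0.008],[0,-0.31,0.0438,-0.1,0,0,-0.008],[0,-0.31,0.0438,-0.1,0,0,-0.008],[0,-0.31,0.0438,-0.1,0,0,-0.008],[0,-0.31,0.0438,-0.1,0,0,-0.008],[0,-0.31,0.0438,-0.1,0,0,-0.008],[0,-0.31,0.0438,-0.075,0,0,-0.008],[0,-0.31,0.0438,-0.05,0,0,-0.008],[0,-0.31,0.0438,-0.05,0,0,-0.008],[0,-0.31,0.0438,-0.05,0,0,-0.008]], grip_force=50)

```text
t: 12.43
tool_pos: [0.5521, 0.0858, 0.0378]
tool_rot: [-2.183, -2.254, 0.006]
contact_force: [0.4, 0.9, -1.2]
opening: 0.0585
grip_force: 56.3
```

Run:
```python
import cv2
from h import *
im=ctrl.get_image("side")[:,:,::-1];cv2.imwrite("pics/s5.png",cv2.resize(im[170:260,250:380],None,fx=5.5,fy=5.5,interpolation=cv2.INTER_CUBIC))
im=ctrl.get_image("top")[:,:,::-1];cv2.imwrite("pics/t5.png",cv2.resize(im[130:250,255:345],None,fx=5,fy=5,interpolation=cv2.INTER_CUBIC))
```

```text
(no output)
```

View pics/t5.png

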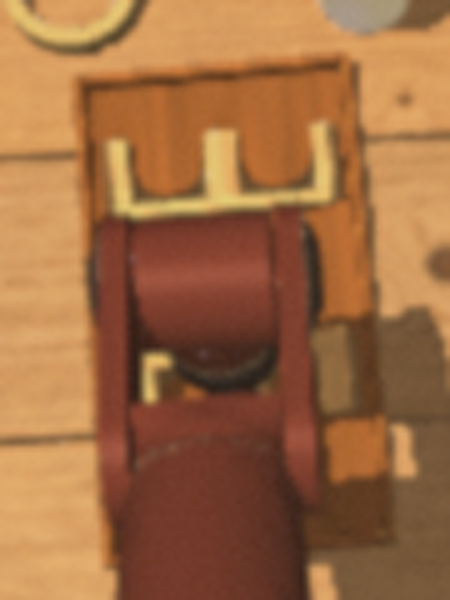

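View pics/s5.png

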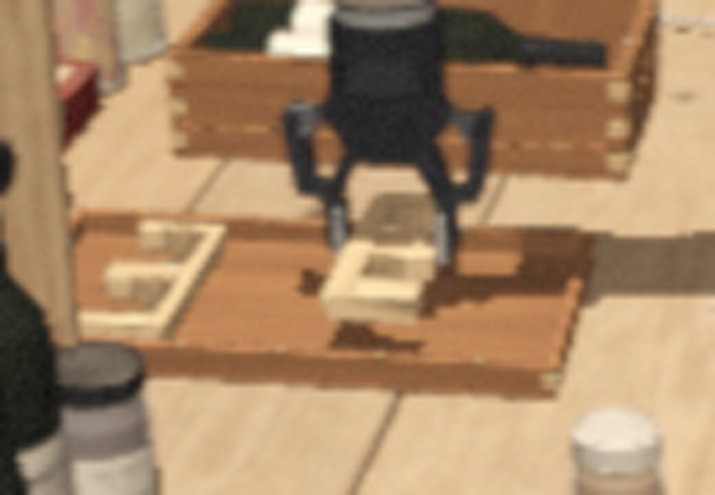

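The side view shows the batten level above the free part of the panel at crop (380,280), with the other batten well left at (150,280). The top view shows its left foot at (145,375), and I'll check that against the rim.

Run:
```python
from h import *
for z in(.055,):print("end",ray("top",255+142.5/5-.5,130+378/5-.5,z))
s=lambda u,v,z:ray("side",250+(u+.5)/5.5-.5,170+(v+.5)/5.5-.5,z)
# near bottom corners (underside z~.037) and rim inner/outer near edge z=.024
print("bot",s(322,300,.0385),s(413,318,.0385),"top",s(325,287,.0565),s(418,303,.0565)); print("rim outer",s(145,345,.024),s(560,372,.024))
```

```text
end [0.55557551 0.15193033 0.055     ]
bot [0.58118916 0.15322899 0.0385    ] [0.51882887 0.16975314 0.0385    ] top [0.57392608 0.17165378 0.0565    ] [0.51185829 0.18524379 0.0565    ]
rim outer [0.68249034 0.20502992 0.024     ] [0.42166378 0.19985916 0.024     ]
```

Run:
```python
import cv2
from h import *
f=lambda u,v:ray("top",255+(u+.5)/5-.5,130+(v+.5)/5-.5,.024)
Q=np.array([f(*c) for c in((78,80),(352,58),(393,545),(107,565))]);print(Q.round(4),Q.mean(0))
im=cv2.imread("pics/side0.png").astype(int)
for u in (310,325):
  for v in range(224,244):print(u,v,im[v,u],[round(float(ray("side",u,v,z)[1]),3) for z in(0,.024)])
```

```text
[[ 0.79    0.1952  0.024 ]
 [ 0.7958 -0.0087  0.024 ]
 [ 0.4318 -0.0178  0.024 ]
 [ 0.4287  0.1842  0.024 ]] [0.61156994 0.08823715 0.024     ]
310 224 [ 86 132 191] [0.071, 0.121]
310 225 [ 86 133 190] [0.08, 0.129]
310 226 [ 86 132 191] [0.088, 0.137]
310 227 [ 87 132 188] [0.096, 0.145]
310 228 [ 83 128 185] [0.104, 0.153]
310 229 [ 84 130 186] [0.112, 0.161]
310 230 [ 83 129 187] [0.12, 0.168]
310 231 [ 84 129 186] [0.128, 0.176]
310 232 [ 84 131 186] [0.136, 0.184]
310 233 [ 81 125 179] [0.144, 0.191]
310 234 [ 85 131 187] [0.152, 0.199]
310 235 [ 59  95 142] [0.159, 0.206]
310 236 [ 56  89 131] [0.167, 0.213]
310 237 [ 59  91 136] [0.174, 0.221]
310 238 [ 58  94 138] [0.182, 0.228]
310 239 [ 68 104 148] [0.189, 0.235]
310 240 [ 91 127 163] [0.196, 0.242]
310 241 [137 177 210] [0.204, 0.249]
310 242 [139 180 213] [0.211, 0.256]
310 243 [140 179 212] [0.218, 0.263]
325 224 [ 90 136 193] [0.063, 0.113]
325 225 [ 89 135 192] [0.071, 0.121]
325 226 [ 84 132 190] [0.079, 0.129]
325 227 [ 84 131 189] [0.088, 0.137]
325 228 [ 81 125 183] [0.096, 0.145]
325 229 [ 81 125 183] [0.104, 0.152]
325 230 [ 84 128 185] [0.112, 0.16]
325 231 [ 87 132 188] [0.12, 0.168]
325 232 [ 85 131 187] [0.128, 0.175]
325 233 [ 86 132 190] [0.135, 0.183]
325 234 [ 81 125 181] [0.143, 0.19]
325 235 [ 79 119 170] [0.151, 0.198]
325 236 [ 59  92 138] [0.158, 0.205]
325 237 [ 56  90 135] [0.166, 0.213]
325 238 [ 62  94 139] [0.173, 0.22]
325 239 [ 59  92 138] [0.181, 0.227]
325 240 [ 65  97 142] [0.188, 0.234]
325 241 [ 91 123 159] [0.195, 0.241]
325 242 [144 184 217] [0.203, 0.248]
325 243 [148 189 221] [0.21, 0.255]
```

In the tool's units: 0.022 m / 0.8 = 0.0275, 0.019 m / 0.8 = 0.0238.

Call:
shift_gripper(deltas=[[0,0.0038,0,0.005,0,0,0],[0,0.0038,0,0.01,0,0,0],[0,0.0038,0,0.015,0,0,0],[0,0.0038,0,0.02,0,0,0],[0,0.0038,0,0.0238,0,0,0],[0,0.0038,0,0.0275,0,0,0],[0,0.0038,0,0.0275,0,0,0],[0,0.0038,0,0.0275,0,0,0]])

```text
t: 13.2
tool_pos: [0.554, 0.0886, 0.0177]
tool_rot: [-2.185, -2.256, 0.001]
contact_force: [0.4, -0.4, -2.0]
opening: 0.0587
grip_force: 56.3
```

Below the rim edge with no contact; continue.

In the tool's units: 0.009 m / 0.8 = 0.0113, 0.008 m / 0.8 = 0.01.

Call:
shift_gripper(deltas=[[0,0,0,0.0025,0,0,0],[0,0,0,0.005,0,0,0],[0,0,0,0.0075,0,0,0],[0,0,0,0.01,0,0,0],[0,0,0,0.0113,0,0,0],[0,0,0,0.0113,0,0,0]])

```text
t: 13.7
tool_pos: [0.5543, 0.0886, 0.0093]
tool_rot: [-2.186, -2.257, 0.0]
contact_force: [-1.6, 0.1, 1.3]
opening: 0.0589
grip_force: 56.7
```

In the tool's units: -0.35 m / 0.8 = -0.4375, -0.3 m / 0.8 = -0.375.

Call:
shift_gripper(deltas=[[0.06,0,0,0.0006,0,0,0],[0.065,0,0,0,0,0,0],[0.072,0,0,0,0,0,0],[0.08,0,0,0,0,0,0],[0.08,0,0,-0.0063,0,0,0],[0.08,0,0,-0.025,0,0,0],[0.08,0,0,-0.0625,0,0,0],[0.08,0,0,-0.1125,0,0,0],[0.08,0,0,-0.1625,0,0,0],[0.08,0,0,-0.2125,0,0,0],[0.08,-0.125,-0.0625,-0.25,0,0,0],[0.08,-0.1875,-0.125,-0.25,0,0,0],[0.08,-0.3125,-0.125,-0.25,0,0,0],[0.08,-0.375,-0.125,-0.25,0,0,0],[0.08,-0.4375,-0.125,-0.25,0,0,0],[0.08,-0.4375,-0.125,-0.25,0,0,0],[0.08,-0.4375,-0.125,-0.25,0,0,0],[0.08,-0.4375,-0.125,-0.25,0,0,0],[0.08,-0.4375,-0.125,-0.25,0,0,0]])

```text
t: 15.28
tool_pos: [0.4647, -0.2669, 0.2099]
tool_rot: [2.186, 2.255, -0.0]
contact_force: [0.7, 1.2, -0.5]
opening: 0.0802
grip_force: 0.0
```

Run:
```python
import cv2
from h import *
im=ctrl.get_image("top")[:,:,::-1];cv2.imwrite("pics/t6.png",cv2.resize(im[125:275,160:440],None,fx=2.8,fy=2.8,interpolation=cv2.INTER_CUBIC))
```

```text
(no output)
```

View pics/t6.png

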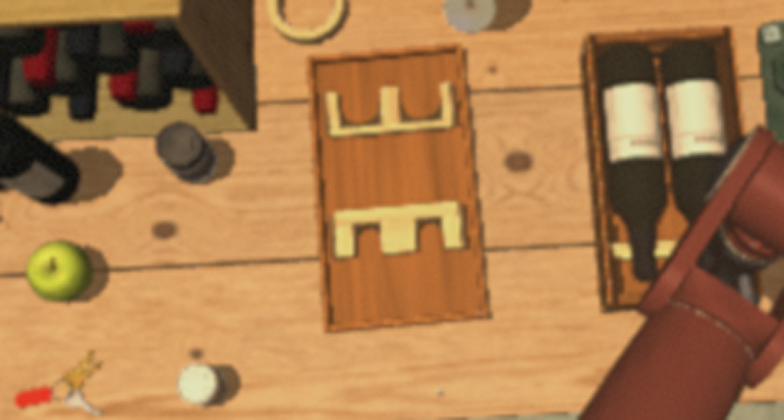

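The batten lies flat and crosswise in the lid at (400,228), clear of both rims and of the other batten at (390,110). The bystanders look unmoved, and the arm is clear.

```bash
python3 -c "
from station import ctrl
print(ctrl.finish_job())"
```

```text
the job is handed in; nothing more can be done
None
```

The neck batten was lifted straight out, laid flat on the counter, taken again across its width and set flat crosswise in the lid, clear of the other batten; the job was handed in after about 15 s of robot time, and no verdict was shown.

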